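# Hook a dish out of the keeper's slot

## Robot

A 6-joint arm with a two-finger parallel gripper is mounted at the origin on a cart in front of the work surface, level with it; the furniture and walls round the work are solid. World frame = base frame: x ahead of the robot, y to its left, z up, the work surface at z = 0. Lengths are in m, angles in rad, forces in N, time in s.
With the tool pointing down it reaches from about 0.4 to 0.925 m from the base axis. Payload 3.4 kg.
Tool frame: the origin (TCP) lies at the very end of the fingers, on their centre line; the grasp point (between the pads) lies 19 mm behind it; z points along the fingers, y is the direction in which the jaws open and shut (so a half turn about z gives the same grasp; the last joint's range is limited). The gripper opens to 85 mm and grips with 20 to 120 N. Pads are 22 mm wide; open, the fingers measure 114 mm over their backs; the gripper's body (76 mm by 85 mm) begins 54 mm behind the grasp point. The pads swing forward as they close: fully open they stand 13 mm farther back than shut.
Start: joints at [1.073, 0.307, 1.506, -0, 1.328, -0.073], TCP at [0.237, 0.524, 0.231] pointing down, gripper open.
Joint ranges: [-3.12, 3.12], [-1.05, 2.28], [0.14, 2.33], [-1.42, 4.57], [0.1, 2.73], [-2.68, 2.68]. Speed limits (rad/s): [2.57, 2.57, 3.14, 3.14, 3.14, 3.14].

## Interface

Orientations are given as a rotation vector (axis times angle).
In Python, from rig import monitor, imaging, job, spotter gives the robot as it stands.
- The arm moves only by the shell command python3 -m inch 'ROWS' [OPENING] [FORCE]. ROWS is JSON, a list that holds one entry, the list of rows, each a list of 4 numbers: the shift along the tool's x, y, z in m, then the turn about the tool's z in rad. A call has 1 to 20 rows; each row shifts and turns the pose as measured when the row begins, along the tool's axes as they then stand; what a row does not reach is not made up. A row lasts 1/12 s, in which the tool goes at most 41.7 mm and 7.16 degrees, less where a joint would pass 70% of its speed; a pose out of reach is approached as far as the arm can. A call is refused whole if a number of a shift passes 0.0417 or a number of a turn 0.125, either way. A call with a gripper value outside its range is refused whole. OPENING is the closure in counts, from 0 (fully open) to 255 (shut), set as the call begins (- or left out, the last holds). The fingers move at their own pace and stop on an object; FORCE is the grip in N (left out, the last holds). Time passes only in rows, so rows that do not move let the fingers close. It gives the time, the measured TCP pose, the force and the opening at its end, in the units of the state.
- monitor.get_state(): the state, without advancing time (a new reading comes with each control period).
- imaging.grab_frame(name): name is "scene" or "side" or "wrist"; returns a dict with "image" (384x512x3 uint8, red, green, blue), "z_map" (384x512 float32, m along the optical axis (not along the pixel's ray), 0 where there is no reading), "intrinsics" (3x3 intrinsics, pixels), "T" (4x4, takes a point from camera to world coordinates). Camera axes: x right, y down, z forward; pixel columns grow to the right and rows downward; lengths in m; the calibration is good to about 2 mm. A picture is of the moment at which its call begins.
- job.close_job(): hands the job in, once; it reports no verdict.
Trained networks look in a picture, given as the dict that the camera call returned (one of the last four; its "shot" number tells which), for a name from the list of things; names that differ only in an ending like _2 or _b are one class to them, and where a whole thing is asked for, a point or a joint stands for the part that bears it (a point fixed in the world has none). Each returns a list of dicts, best first, with "p" (0 to 1); they miss things now and then, are a little off and sometimes report something else, mostly with a low value. They report only what shows in the picture. A call takes as long as a camera call.
- spotter.find_in(thing, picture): "pixel" ([column, row] in pixels, amid what is visible of it).
- spotter.masks_of(thing, picture): "pixels" (384x512 bool, what is visible of it) and "pixel" ([column, row] in pixels, amid what is visible of it).
The state is a dict: "t": time; "q": joint angles; "joint_vel": joint speeds; "joint_efforts": joint torques, N m; "eef_pos": TCP position; "tcp_rot": TCP orientation; "ft_force": force on the tool from outside, world axes, zero at the start; "ft_torque": the same for the moment, N m; "opening": finger opening in m.
Only numpy, scipy, OpenCV 4.12 (cv2) and the standard library are available. Lean on these libraries where they do the work, as an engineer would, in place of code of your own. Each camera call takes 0.05 s, during which the arm holds its last target. There are 200 camera calls.

## Task

The open aluminium dish has been pushed to the back of one of the two low slots of the clear keeper box. Take the two-tined hook, reach over the dish, drop the tines behind it and drag it out through the slot until the whole dish stands upright on the bench in front of the box; move it only with the hook, never with the gripper. Leave the lidded dish in the other slot where it is, and finish with the hook standing flat on its feet on the bench, outside the box.

Things in the scene. Friction and masses are not known exactly. Their poses are not given: they have to be found in the camera images.
- keeper: Clear acrylic box with aluminium edges, fixed, 190 deep (x), 174 wide (y), 200 high, no bottom; its front faces its own -x. Origin: centre of its underside, at bench level; z up. At the bottom two slots side by side, each 78 wide, 76 high, open only in front, 184 deep, centre lines at y = +42 and -42, 6 mm wall between; their floor is the bench. Above: a bin, its front panel up to 200.
- keeper_front (a point): Point on the keeper's outer front face, mid-width, at bench level; axes as the keeper's (x goes into the slots). With the hook deep in a slot its handle is 5 to 30 mm from this face, so a gripper holding it must lean back about 40 degrees from vertical: its body up and away from the box, fingers pointing down and towards the box.
- open_dish_center (a point): Centre, half-way up (10.5 mm above its underside), of the open round aluminium dish, 64 diameter, 21 high, about 50 g, which stands loose in one of the two slots, its centre 92 to 106 behind the front face. z up.
- lidded_dish_center (a point): Centre, half-way up (12 mm), of the round aluminium dish with a lid, 68 diameter, 24 high, in the other slot. z up.
- hook_handle (a point): Centre of the handle of the loose dish hook (120 g): grey bar 56 long (x), 16 wide (y), 18 high, centre 31 above the bench when the hook stands level on its two tines and two rear feet. Grip it across the 16 mm. x points along the hook to the tines, z up. The feet are short legs under the handle's rear end (x = -26), spread from y = 6 either side at the top to 14 at the bench.
- hook_tines (a point): Midpoint between the lower ends of the hook's two tines, 155 ahead of the handle's centre and 31 below it; at bench level when the hook stands on the bench. Axes as the handle's. A straight 6 mm rod runs along x from the handle, at its height, to a crossbar at the tines; the two tines, 6 mm round, at y = +14 and -14, hang 31 mm straight down from that.

How it is judged:
By the outcome, as a careful person would: the job done as asked, in the order asked, and still so for the second after the job is handed in, with the robot touching nothing.
It also fails if it takes over 43 s, if anything falls off the work surface, if the arm or the gripper's body presses on something with over 40 N, if the wrist force passes 120 N, or if a joint passes its speed limit or range.

## Working session

There is one attempt and no reset: what is moved stays moved. The work goes in short steps, Python scripts to look and compute and a shell command to move; the robot and the scene stay as the last step left them, time stands still between calls to the robot, and variables do not carry over. Pictures are saved under pics/ and viewed, about 8 in all and at most 12, crops included, and the job is handed in when it is done.

```bash
ls; mkdir -p pics
cat > h.py <<'E'
import numpy as np, cv2
from rig import monitor, imaging, job, spotter
from scipy.spatial.transform import Rotation as R
def pts(f,m):
    v,u=np.nonzero(m&(f["z_map"]>0)); z=f["z_map"][v,u]; K=f["intrinsics"]
    P=np.c_[(u-K[0,2])/K[0,0]*z,(v-K[1,2])/K[1,1]*z,z]
    return P@f["T"][:3,:3].T+f["T"][:3,3]
def ray(f,px,h):
    K=f["intrinsics"];d=f["T"][:3,:3]@np.linalg.solve(K,[px[0],px[1],1]);o=f["T"][:3,3]
    return o+d*(h-o[2])/d[2]
def proj(f,p):
    c=f["T"][:3,:3].T@(np.array(p)-f["T"][:3,3]);k=f["intrinsics"]@c;return k[:2]/k[2]
def save(f,n,crop=None,s=1):
    im=f["image"][:,:,::-1]
    if crop: im=im[crop[1]:crop[3],crop[0]:crop[2]]
    cv2.imwrite("pics/"+n,cv2.resize(im,None,fx=s,fy=s,interpolation=cv2.INTER_CUBIC))
E
python3 - <<'E'
from h import *
np.set_printoptions(precision=3,suppress=True)
s=monitor.get_state();print(s["t"],s["eef_pos"],s["tcp_rot"])
fs=[]
for n in ["scene","side"]:
    f=imaging.grab_frame(n);fs.append(f["image"])
    print(n,f["T"])
    for t in ["keeper","open_dish_center","lidded_dish_center","hook_handle","hook_tines"]:
        for r in spotter.masks_of(t,f)[:2]:
            P=pts(f,r["pixels"]); print(t,round(r["p"],2),r["pixel"],len(P),P.min(0) if len(P) else 0,P.max(0) if len(P) else 0,np.median(P,0) if len(P) else 0)
cv2.imwrite("pics/a.png",np.vstack(fs)[:,:,::-1])
E
```

```text
pics
0.0 [0.237 0.523 0.23 ] [-0.662 -3.07   0.003]
scene [[-0.796  0.518 -0.313  0.849]
 [ 0.605  0.692 -0.394  0.439]
 [ 0.013 -0.504 -0.864  0.878]
 [ 0.     0.     0.     1.   ]]
keeper 0.95 [192.9, 114.0] 10017 [ 0.351 -0.417 -0.003] [ 0.648 -0.025  0.203] [ 0.555 -0.141  0.133]
open_dish_center 0.46 [196.3, 115.8] 10188 [ 0.353 -0.419 -0.003] [ 0.648 -0.025  0.203] [ 0.555 -0.139  0.133]
lidded_dish_center 0.44 [343.9, 233.8] 534 [ 0.386  0.118 -0.003] [0.472 0.309 0.044] [0.442 0.255 0.034]
hook_handle 0.75 [345.2, 241.9] 286 [ 0.39   0.123 -0.003] [0.465 0.306 0.044] [0.45  0.274 0.039]
hook_tines 0.55 [348.8, 237.9] 383 [ 0.39   0.12  -0.004] [0.47  0.308 0.044] [0.449 0.269 0.036]
side [[ 0.784 -0.538  0.308  0.286]
 [-0.62  -0.685  0.382 -0.264]
 [ 0.006 -0.491 -0.871  0.803]
 [ 0.     0.     0.     1.   ]]
keeper 0.88 [319.9, 242.6] 13260 [ 0.467 -0.226 -0.001] [ 0.649 -0.029  0.204] [ 0.569 -0.126  0.104]
hook_handle 0.56 [175.8, 171.2] 363 [ 0.395  0.119 -0.003] [0.472 0.306 0.043] [0.44  0.243 0.033]
```

View pics/a.png

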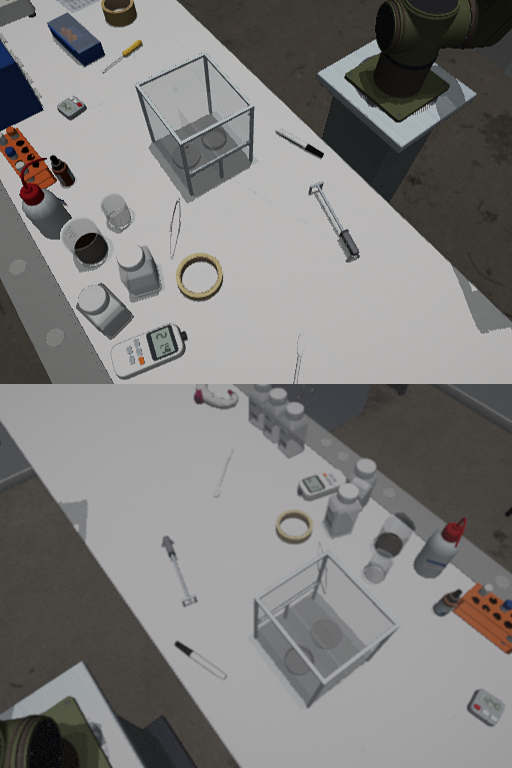

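The scene view shows the keeper around (195,120) and the hook lying from (316,188) to (350,250). The face of the box with the mid-height bar (187–253, ~155) looks like the front. Next I'll zoom in.

Run:
```python
from h import *
np.set_printoptions(precision=3,suppress=True)
f=imaging.grab_frame("scene")
a=cv2.resize(f["image"][40:215,120:270],(600,700))[:,:,::-1]
g=imaging.grab_frame("side")
b=cv2.resize(g["image"][160:330,240:410],(600,600))[:,:,::-1]
cv2.imwrite("pics/b.png",cv2.resize(np.hstack([a[:600],b]),(800,400)))
save(f,"c.png",(290,165,380,275),5)
for p in [(136,90),(205,55),(253,107),(187,138)]: print("top",ray(f,p,.2))
for p in [(192,190),(255,158)]: print("bot",ray(f,p,0))
# aluminium edges by depth
P=pts(f,np.ones((384,512),bool));m=(P[:,2]>.19)&(P[:,2]<.21)&(P[:,0]>.35)&(P[:,0]<.8)&(abs(P[:,1]+.1)<.25)
Q=P[m][:,:2].astype(np.float32);print(len(Q),cv2.minAreaRect(Q))
P=pts(g,np.ones((384,512),bool));m=(P[:,2]>.19)&(P[:,2]<.21)&(P[:,0]>.35)&(P[:,0]<.8)&(abs(P[:,1]+.1)<.25)
Q=P[m][:,:2].astype(np.float32);print(len(Q),cv2.minAreaRect(Q))
for k,F in (("scene",f),("side",g)):
  P=pts(F,np.ones((384,512),bool));m=(P[:,2]>.012)&(P[:,2]<.06)&(P[:,0]>.36)&(P[:,0]<.5)&(P[:,1]>.1)&(P[:,1]<.33)
  Q=P[m];print(len(Q));h=Q[Q[:,2]>.02]
  print(cv2.minAreaRect(h[:,:2].astype(np.float32)),h[h[:,1].argsort()][::25])
```

```text
top [ 0.644 -0.207  0.2  ]
top [ 0.471 -0.208  0.2  ]
top [ 0.477 -0.026  0.2  ]
top [ 0.627 -0.04   0.2  ]
bot [ 0.635 -0.047  0.   ]
bot [ 0.462 -0.031  0.   ]
1502 ((0.5561589598655701, -0.12522926926612854), (0.19315046072006226, 0.17517146468162537), 87.47484588623047)
1985 ((0.558407723903656, -0.1276177167892456), (0.19026970863342285, 0.17478607594966888), 87.3966293334961)
471
((0.4365321099758148, 0.2136736363172531), (0.18729156255722046, 0.03413219749927521), 72.0824203491211) [[0.424 0.123 0.021]
 [0.414 0.129 0.032]
 [0.397 0.134 0.031]
 [0.414 0.156 0.034]
 [0.424 0.178 0.029]
 [0.427 0.199 0.036]
 [0.432 0.218 0.034]
 [0.44  0.237 0.031]
 [0.433 0.253 0.038]
 [0.449 0.257 0.037]
 [0.447 0.263 0.04 ]
 [0.447 0.269 0.04 ]
 [0.45  0.276 0.04 ]
 [0.443 0.281 0.04 ]
 [0.459 0.286 0.025]
 [0.445 0.292 0.038]
 [0.455 0.298 0.041]
 [0.455 0.302 0.039]]
332
((0.4383237957954407, 0.20989367365837097), (0.18616962432861328, 0.03322991356253624), 72.40811920166016) [[0.422 0.118 0.023]
 [0.41  0.125 0.035]
 [0.399 0.13  0.031]
 [0.418 0.154 0.032]
 [0.425 0.178 0.033]
 [0.43  0.203 0.03 ]
 [0.439 0.231 0.031]
 [0.442 0.248 0.034]
 [0.438 0.253 0.023]
 [0.447 0.263 0.038]
 [0.451 0.273 0.04 ]
 [0.461 0.284 0.04 ]
 [0.464 0.295 0.038]]
```

View pics/b.png

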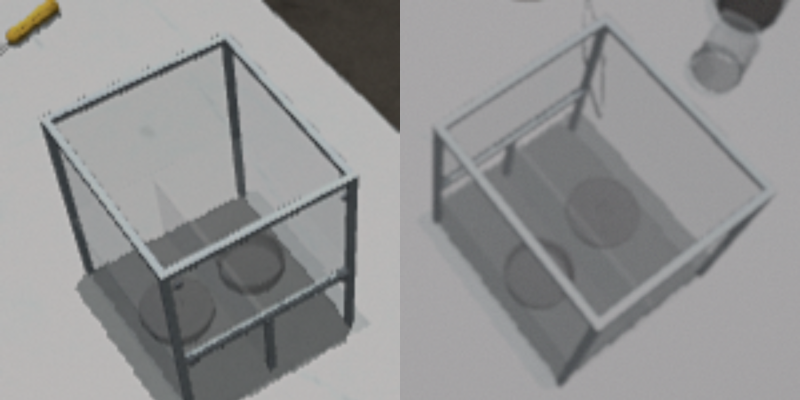

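View pics/c.png

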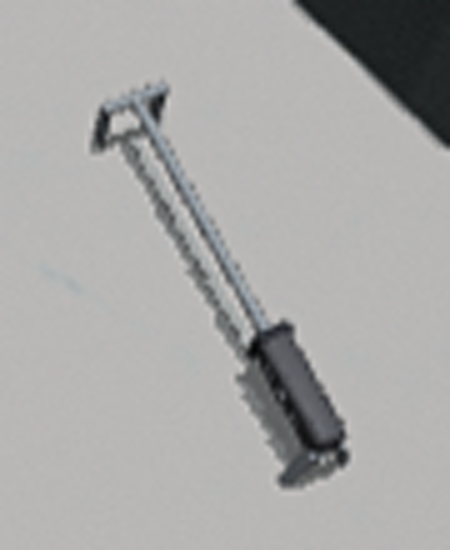

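The front faces +y in the world. The high-x slot (scene ~(186,156)) holds the dish with the knobbed lid. The low-x slot (scene ~(214,139), side ~(300,276)) holds the open one. Rows only turn about tool z, so I'll try to get the lean by driving into the inner reach limit.

```bash
python3 - <<'E'
from h import *
np.set_printoptions(precision=4,suppress=True)
f=imaging.grab_frame("scene");g=imaging.grab_frame("side")
yaw=np.deg2rad(87.43-180);X=np.array([np.cos(yaw),np.sin(yaw)]);Y=np.array([-X[1],X[0]])
C=np.array([.5572,-.1264]);F=C-.095*X;print("front",F)
for n,fr,p in (("scene open",f,(214.5,138.6)),("scene lid",f,(186.4,156)),("side open",g,(299.5,275.6)),("side lid",g,(326,250))):
    w=ray(fr,p,.0105)[:2];print(n,w,"keeper-front frame",(w-F)@X,(w-F)@Y)
# crops with overlay of box slot lines and candidate dish circles
out=[]
for fr,(a,b,c,d) in ((f,(150,80,260,200)),(g,(250,205,370,335))):
    im=cv2.resize(fr["image"][b:d,a:c],None,fx=5,fy=5,interpolation=cv2.INTER_CUBIC)[:,:,::-1].copy()
    for yy,r,h in ((-.042,.032,.021),(.042,.034,.024)):
      for z in (0,h):
        for dep in (.099,):
          q=[proj(fr,[*(F+X*(dep+r*np.cos(t))+Y*(yy+r*np.sin(t))),z]) for t in np.linspace(0,2*np.pi,40)]
          cv2.polylines(im,[np.int32((np.array(q)-[a,b])*5)],True,(0,0,255) if z else (255,0,0),1)
    for z in (0,.2):
      q=[proj(fr,[*(F+X*u+Y*v),z]) for u,v in ((0,-.087),(0,.087),(.19,.087),(.19,-.087))]
      cv2.polylines(im,[np.int32((np.array(q)-[a,b])*5)],True,(0,200,0),1)
    out.append(cv2.resize(im,(550,600)))
cv2.imwrite("pics/d.png",cv2.resize(np.hstack(out),(800,436)))
E
python3 -m inch '[[[0.04,0,0,0],[0,-0.04,0,0],[0,-0.04,0,0],[0,-0.04,0,0],[0,-0.04,0,0],[0,-0.04,0,0]]]'
```

```text
front [ 0.5615 -0.0315]
scene open [ 0.5113 -0.1315] keeper-front frame 0.1021302897821019 -0.04565556242037274
scene lid [ 0.5957 -0.129 ] keeper-front frame 0.09584776761172807 0.03852734491137824
side open [ 0.5201 -0.1325] keeper-front frame 0.1027492848891549 -0.03675621340260232
side lid [ 0.605  -0.1254] keeper-front frame 0.09183128729563567 0.0477254452954269
t: 1.3
eef_pos: [0.1188, 0.3635, 0.2282]
tcp_rot: [0.663, 3.069, 0.013]
ft_force: [-0.4, 0.0, 1.4]
opening: 0.0855
```

View pics/d.png

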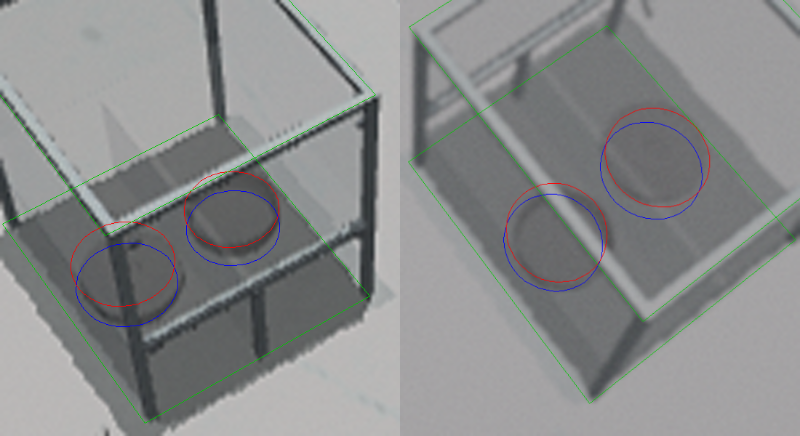

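Overlay matches: the open dish is about 102 mm deep at slot y≈-41 (scene crop (232,210)), and the lidded one is in the other slot. Now I'll keep pushing inward.

```bash
python3 -m inch '[[[0,-0.04,0,0],[0,-0.04,0,0],[0,-0.04,0,0],[0,-0.04,0,0]]]'; python3 -c "
from h import *
s=monitor.get_state();print(s['q'],R.from_rotvec(s['tcp_rot']).as_matrix().round(3))"
```

```text
t: 1.63
eef_pos: [0.0497, 0.2114, 0.2259]
tcp_rot: [0.662, 3.069, 0.013]
ft_force: [0.2, -0.4, 0.8]
opening: 0.0858
[ 1.14430756e+00 -2.49198715e-01  2.10420516e+00 -6.59137495e-05
  1.27803210e+00 -1.36085921e-03] [[-0.911  0.412  0.004]
 [ 0.412  0.911  0.008]
 [-0.     0.009 -1.   ]]
```

```bash
python3 -m inch '[[[0,-0.01,-0.04,0],[0,-0.01,-0.04,0],[0,0,-0.04,0],[0,0,-0.04,0],[0,0,-0.04,0]]]'; python3 -c "
from h import *
s=monitor.get_state();print(s['q'],R.from_rotvec(s['tcp_rot']).as_matrix().round(3))"
```

```text
t: 2.05
eef_pos: [0.0251, 0.1575, 0.4053]
tcp_rot: [-0.658, -3.058, 0.091]
ft_force: [1.0, 0.9, 0.8]
opening: 0.0855
[ 1.14511360e+00 -4.04680551e-01  1.74377976e+00 -2.64633087e-05
  1.86226938e+00 -1.50013954e-03] [[-0.911  0.411 -0.025]
 [ 0.412  0.91  -0.054]
 [ 0.    -0.06  -0.998]]
```

```bash
cat > k.py <<'E'
import numpy as np
from scipy.optimize import least_squares
D=[((.307,1.506,1.328),.237,.5235,.2305),((-.2492,2.1042,1.2780),.0497,.2114,.2259),((-.40468,1.74378,1.86227),.0251,.1575,.4053)]
def fk(p,q):
    z0,a1,L1,L2,L3=p;a,b,c=q[0],q[0]+q[1],sum(q)
    return np.array([a1+L1*np.sin(a)+L2*np.sin(b)+L3*np.sin(c),z0+L1*np.cos(a)+L2*np.cos(b)+L3*np.cos(c)])
def res(p): return np.concatenate([fk(p,q)-[np.sqrt(x*x+y*y-.0415**2),z] for q,x,y,z in D])
s=least_squares(res,[.3,0,.4,.4,.25])
if __name__=="__main__":
    np.set_printoptions(precision=4,suppress=True);print(s.x,s.fun)
    for r in (.05,.1,.15,.2,.25):
        for z in (.05,.1,.2,.3):
            w=np.array([r-s.x[1],z+s.x[4]-s.x[0]]);d=np.hypot(*w);c=(d*d-s.x[2]**2-s.x[3]**2)/(2*s.x[2]*s.x[3]);print(r,z,np.arccos(np.clip(c,-1,1)).round(2),end=' | ')
        print()
E
python3 k.py
```

```text
[-0.7125 -0.026   0.6414  0.4178 -0.433 ] [ 0.      0.0011 -0.     -0.001  -0.     -0.0001]
0.05 0.05 2.65 | 0.05 0.1 2.52 | 0.05 0.2 2.28 | 0.05 0.3 2.04 | 
0.1 0.05 2.61 | 0.1 0.1 2.49 | 0.1 0.2 2.26 | 0.1 0.3 2.02 | 
0.15 0.05 2.55 | 0.15 0.1 2.44 | 0.15 0.2 2.22 | 0.15 0.3 1.99 | 
0.2 0.05 2.49 | 0.2 0.1 2.39 | 0.2 0.2 2.18 | 0.2 0.3 1.95 | 
0.25 0.05 2.42 | 0.25 0.1 2.32 | 0.25 0.2 2.12 | 0.25 0.3 1.9 |
```

```bash
python3 -m inch '[[[0.024,0.034,0,0],[0.024,0.034,0,0],[0.024,0.036,0.02,0],[0.024,0.036,0.02,0],[0.024,0.036,0.02,0],[0.024,0.036,0.02,0],[0,0,0.023,0.12],[0,0,0.023,0.12],[0,0,0.023,0.12],[0,0,0.023,0.12],[0,0,0.023,0.12],[0,0,0.023,0.12],[0,0,0.023,0.12],[0,0,0.023,0.12],[0,0,0.023,0.12],[0,0,0.023,0.12]]]'
cat > st.py <<'E'
from h import *
np.set_printoptions(precision=3,suppress=True)
s=monitor.get_state();M=R.from_rotvec(s['tcp_rot']).as_matrix()
print("t",round(s["t"],2),"pos",s["eef_pos"],"q",np.array(s['q']),"F",np.array(s["ft_force"]),"op",s["opening"]);print(M)
print("grasp pt",np.array(s["eef_pos"])-.019*M[:,2])
E
python3 st.py
```

```text
t: 3.38
eef_pos: [-0.016, 0.4035, 0.1064]
tcp_rot: [-2.337, -2.085, 0.009]
ft_force: [0.0, 0.2, 0.2]
opening: 0.085
t 3.38 pos [-0.016  0.404  0.106] q [1.496 0.223 2.022 0.014 0.895 1.6  ] F [0.026 0.213 0.221] op 0.08499181264529299
[[ 0.114  0.993 -0.011]
 [ 0.994 -0.113  0.003]
 [ 0.002 -0.011 -1.   ]]
grasp pt [-0.016  0.403  0.125]
```

```bash
python3 -m inch '[[[-0.04,0,0.01,-0.03],[-0.04,0,0.01,-0.03],[-0.04,0,0,0],[-0.04,0,0,0],[-0.04,0,0,0]]]' >/dev/null; python3 st.py
```

```text
t 3.8 pos [-0.032  0.23   0.102] q [1.516 0.006 2.324 0.01  0.821 1.567] F [-0.048  0.497  0.035] op 0.08537037269160455
[[ 0.058  0.998 -0.008]
 [ 0.998 -0.058 -0.009]
 [-0.01  -0.008 -1.   ]]
grasp pt [-0.032  0.23   0.121]
```

```bash
python3 -m inch '[[[-0.03,0,0.01,0],[-0.03,0,0.01,0],[-0.03,0,0,0]]]' >/dev/null; python3 st.py
```

```text
t 4.05 pos [-0.044  0.171  0.133] q [ 1.577 -0.147  2.325  0.002  1.002  1.636] F [-0.323 -0.583  0.159] op 0.08500173635840023
[[ 0.06   0.998 -0.002]
 [ 0.997 -0.06  -0.038]
 [-0.038  0.001 -0.999]]
grasp pt [-0.044  0.171  0.152]
```

```bash
cat > k.py <<'E'
import numpy as np
from scipy.optimize import least_squares
D=[((.307,1.506,1.328),.237,.5235,.2305),((-.2492,2.1042,1.2780),.0497,.2114,.2259),((-.40468,1.74378,1.86227),.0251,.1575,.4053),
((.223,2.022,.895),-.016,.4035,.1064),((.006,2.324,.821),-.032,.23,.102),((-.147,2.325,1.002),-.044,.171,.133)]
def fk(p,q):
    z0,a1,L1,L2,L3,e=p;a,b,c=q[0],q[0]+q[1],sum(q)
    return np.array([a1+L1*np.sin(a)+L2*np.sin(b)+L3*np.sin(c)-e*np.cos(b),z0+L1*np.cos(a)+L2*np.cos(b)+L3*np.cos(c)+e*np.sin(b)])
def res(p): return np.concatenate([fk(p,q)-[np.sqrt(x*x+y*y-.0415**2),z] for q,x,y,z in D]+[[(p[1])*.01,p[5]*.01]])
s=least_squares(res,[.3,0,.4,.4,.25,0])
if __name__=="__main__":
    np.set_printoptions(precision=4,suppress=True);print(s.x,s.fun)
    P=s.x;lo=np.array([-1.05,.14,.1]);hi=np.array([2.28,2.33,2.73])
    def row(q,dx,dz):
        c=sum(q);zt=np.array([np.sin(c),np.cos(c)]);xt=np.array([-np.cos(c),np.sin(c)])  # tool x outward
        tgt=fk(P,q)+dx*xt+dz*zt
        return least_squares(lambda u:np.r_[fk(P,u)-tgt,sum(u)-c],np.clip(q,lo+1e-6,hi-1e-6),bounds=(lo,hi)).x
    for name,q0,best in (("in",(-.147,2.325,1.002),0),):
        for dx,dz in ((-.04,0),(-.04,.01),(-.034,.02),(-.03,.028),(-.02,.035),(0,.04),(-.04,-.01),(-.03,-.028)):
            q=np.array(q0)
            for i in range(15): q=row(q,dx,dz)
            print(name,dx,dz,q,fk(P,q),"tilt",sum(q)-np.pi)
    for r,z in ((.95,.3),(.9,.5),(.7,.7)):
        q=least_squares(lambda u:np.r_[fk(P,u)-[r,z],sum(u)-np.pi],[.6,.6,1.9],bounds=(lo,hi)).x
        for dx,dz in ((.04,0),(.03,-.028),(.03,.028),(0,-.04)):
            u=q.copy()
            for i in range(15): u=row(u,dx,dz)
            print("out",r,z,dx,dz,u,fk(P,u),"tilt",sum(u)-np.pi)
E
python3 k.py
```

```text
[ 0.1862  0.0006  0.6454  0.4156  0.3658 -0.1078] [ 0.0003  0.0008  0.0001 -0.     -0.0001 -0.0005 -0.0004 -0.0002 -0.0002
 -0.0005  0.0002  0.0004  0.     -0.0011]
in -0.04 0 [-1.05    2.1208  2.1943] [-0.1879  0.2489] tilt 0.12350268313998658
in -0.04 0.01 [-1.05    2.33    1.9911] [-0.1774  0.1605] tilt 0.12951318131659972
in -0.034 0.02 [-1.05    2.33    1.9619] [-0.1668  0.1592] tilt 0.10034206663520351
in -0.03 0.028 [-1.05    2.33    1.9426] [-0.1598  0.1586] tilt 0.08099154567661149
in -0.02 0.035 [-0.1595  2.33    1.1033] [0.1321 0.1373] tilt 0.13222753514842012
in 0 0.04 [1.0541 2.1391 0.1   ] [ 0.3774 -0.2661] tilt 0.1516686930714477
in -0.04 -0.01 [-1.05    1.7282  2.5612] [-0.2503  0.3992] tilt 0.09781830386592283
in -0.03 -0.028 [-0.8955  1.3416  2.73  ] [-0.2392  0.5524] tilt 0.03449259893736967
out 0.95 0.3 0.04 0 [1.0926 0.14   1.7283] [1.0671 0.1595] tilt -0.18074371086374041
out 0.95 0.3 0.03 -0.028 [0.763  0.14   2.0614] [0.9041 0.4653] tilt -0.17723497678366318
out 0.95 0.3 0.03 0.028 [1.3975 0.14   1.486 ] [ 1.0984 -0.1596] tilt -0.1181062955176988
out 0.95 0.3 0 -0.04 [0.4844 0.14   2.4189] [0.6674 0.6674] tilt -0.09823817581059435
out 0.9 0.5 0.04 0 [0.9769 0.14   1.8432] [1.0223 0.2729] tilt -0.18158342075011547
out 0.9 0.5 0.03 -0.028 [0.6487 0.14   2.1647] [0.8297 0.5575] tilt -0.1882280004675705
out 0.9 0.5 0.03 0.028 [1.2609 0.14   1.6334] [ 1.0822 -0.0166] tilt -0.10728939071224008
out 0.9 0.5 0 -0.04 [0.3492 0.14   2.532 ] [0.5558 0.7456] tilt -0.12035738429668941
out 0.7 0.7 0.04 0 [0.8273 0.14   2.0323] [0.9307 0.408 ] tilt -0.14199745612113857
out 0.7 0.7 0.03 -0.028 [0.5114 0.14   2.3289] [0.7129 0.6531] tilt -0.1613260010109654
out 0.7 0.7 0.03 0.028 [1.0636 0.14   1.8826] [1.0116 0.183 ] tilt -0.05538900907802047
out 0.7 0.7 0 -0.04 [0.1884 0.14   2.7046] [0.3971 0.8151] tilt -0.10857153990693025
```

```bash
cat > k2.py <<'E'
from k import *
P=s.x;lo=np.array([-1.05,.14,.1]);hi=np.array([2.28,2.33,2.73])
def row(q,dx,dz):
    c=sum(q);zt=np.array([np.sin(c),np.cos(c)]);xt=np.array([-np.cos(c),np.sin(c)])
    tgt=fk(P,q)+dx*xt+dz*zt
    return least_squares(lambda u:np.r_[fk(P,u)-tgt,sum(u)-c],np.clip(q,lo+1e-6,hi-1e-6),bounds=(lo,hi)).x
if __name__=="__main__":
    for r,z in ((.3,.06),(.2,.13),(.25,.1)):
        q0=least_squares(lambda u:np.r_[fk(P,u)-[r,z],sum(u)-np.pi],[0,2.2,.8],bounds=(lo,hi)).x
        for a in (0,10,20,30,40,50,60):
            q=q0;o=[]
            for i in range(45):
                q=row(q,-.0417*np.cos(np.deg2rad(a)),.0417*np.sin(np.deg2rad(a)))
                if i%15==14:o.append((fk(P,q).round(2).tolist(),round(sum(q)-np.pi,2)))
            print(r,z,a,o)
E
python3 k2.py
```

```text
0.3 0.06 0 [([-0.16, 0.2], np.float64(0.06)), ([-0.3, 0.43], np.float64(0.2)), ([-0.31, 0.42], np.float64(0.22))]
0.3 0.06 10 [([-0.15, 0.16], np.float64(0.06)), ([-0.22, 0.18], np.float64(0.26)), ([-0.33, 0.38], np.float64(0.4))]
0.3 0.06 20 [([-0.12, 0.17], np.float64(0.06)), ([-0.22, 0.17], np.float64(0.24)), ([-0.28, 0.2], np.float64(0.43))]
0.3 0.06 30 [([0.05, 0.17], np.float64(0.1)), ([-0.21, 0.17], np.float64(0.21)), ([-0.27, 0.18], np.float64(0.38))]
0.3 0.06 40 [([0.26, 0.0], np.float64(0.16)), ([0.22, -0.03], np.float64(0.32)), ([0.18, -0.05], np.float64(0.49))]
0.3 0.06 50 [([0.3, -0.18], np.float64(0.18)), ([0.22, -0.27], np.float64(0.42)), ([0.1, -0.37], np.float64(0.68))]
0.3 0.06 60 [([0.33, -0.23], np.float64(0.19)), ([0.25, -0.55], np.float64(0.44)), ([-0.01, -0.85], np.float64(0.6))]
0.2 0.13 0 [([-0.17, 0.23], np.float64(0.09)), ([-0.3, 0.43], np.float64(0.2)), ([-0.31, 0.42], np.float64(0.21))]
0.2 0.13 10 [([-0.16, 0.16], np.float64(0.09)), ([-0.24, 0.2], np.float64(0.29)), ([-0.33, 0.38], np.float64(0.41))]
0.2 0.13 20 [([-0.16, 0.16], np.float64(0.08)), ([-0.2
[... 650 characters left out ...]
25 0.1 10 [([-0.16, 0.16], np.float64(0.08)), ([-0.23, 0.19], np.float64(0.27)), ([-0.33, 0.38], np.float64(0.4))]
0.25 0.1 20 [([-0.15, 0.16], np.float64(0.07)), ([-0.22, 0.17], np.float64(0.26)), ([-0.29, 0.21], np.float64(0.44))]
0.25 0.1 30 [([-0.15, 0.16], np.float64(0.05)), ([-0.21, 0.17], np.float64(0.22)), ([-0.27, 0.19], np.float64(0.4))]
0.25 0.1 40 [([0.01, 0.18], np.float64(0.08)), ([-0.2, 0.16], np.float64(0.18)), ([-0.25, 0.18], np.float64(0.34))]
0.25 0.1 50 [([0.24, 0.03], np.float64(0.15)), ([0.25, -0.17], np.float64(0.31)), ([0.16, -0.28], np.float64(0.54))]
0.25 0.1 60 [([0.31, -0.17], np.float64(0.16)), ([0.27, -0.43], np.float64(0.41)), ([0.01, -0.81], np.float64(0.62))]
```

```bash
python3 -m inch '[[[0.04,0,0.015,0],[0.04,0,0.015,0],[-0.03,0,0.03,0],[-0.03,0,0.03,0],[-0.03,0,0.03,0],[-0.03,0,0.03,0],[-0.03,0,0.03,0],[-0.03,0,0.03,0]]]' >/dev/null; python3 st.py
```

```text
t 4.72 pos [-0.089  0.197  0.089] q [ 1.82   0.061  2.326 -0.018  0.842  1.895] F [-0.389  0.586  0.167] op 0.08565385904803227
[[ 0.065  0.997  0.034]
 [ 0.995 -0.062 -0.081]
 [-0.079  0.039 -0.996]]
grasp pt [-0.089  0.199  0.108]
```

```bash
python3 -m inch '[[[0.01,0.04,0,0],[0.01,0.04,0,0],[0,0.035,0.01,0],[-0.033,0,0.025,0],[-0.033,0,0.025,0],[-0.033,0,0.025,0],[-0.033,0,0.025,0],[-0.033,0,0.025,0],[-0.033,0,0.025,0],[-0.033,0,0.025,0],[-0.033,0,0.025,0]]]' >/dev/null; python3 st.py
```

```text
t 5.63 pos [0.028 0.095 0.152] q [ 1.206 -0.214  2.326 -0.101  1.209  1.263] F [0.8   0.456 0.263] op 0.08555347660057532
[[ 0.015  1.     0.026]
 [ 0.98  -0.01  -0.197]
 [-0.197  0.028 -0.98 ]]
grasp pt [0.028 0.098 0.171]
```

```bash
python3 -m inch '[[[0.04,-0.01,0,0],[0.04,-0.01,0,0],[0.04,-0.01,0,0],[0.04,-0.01,0,0],[-0.033,0,0.025,0],[-0.033,0,0.025,0],[-0.033,0,0.025,0],[-0.033,0,0.025,0],[-0.033,0,0.025,0],[-0.033,0,0.025,0],[-0.033,0,0.025,0]]]' >/dev/null; python3 st.py
```

```text
t 6.55 pos [-0.019  0.13   0.129] q [ 1.529 -0.083  2.326 -0.055  1.104  1.608] F [-0.708  0.111 -0.038] op 0.08545444628613923
[[ 0.054  0.998  0.04 ]
 [ 0.978 -0.044 -0.205]
 [-0.203  0.051 -0.978]]
grasp pt [-0.019  0.134  0.147]
```

```bash
python3 -m inch '[[[-0.026,0.015,0.03,0],[-0.026,0.015,0.03,0],[-0.026,0.01,0.03,0],[-0.026,0.005,0.03,0],[-0.026,0,0.032,0],[-0.026,0,0.032,0],[-0.026,0,0.032,0],[-0.026,0,0.032,0]]]' >/dev/null; python3 st.py
```

```text
t 7.22 pos [ 0.028 -0.016  0.189] q [ 0.788 -0.503  2.327 -0.199  1.472  0.86 ] F [0.266 0.065 0.732] op 0.08522566638988376
[[ 0.04   0.999  0.034]
 [ 0.969 -0.031 -0.245]
 [-0.243  0.043 -0.969]]
grasp pt [ 0.027 -0.011  0.207]
```

```bash
python3 -m inch '[[[0.04,0,-0.005,0],[0.04,0,-0.005,0],[0.04,-0.008,0,0],[0.04,-0.008,0.01,0],[0.04,-0.008,0.01,0],[0.04,-0.008,0.01,0],[0.03,-0.008,0.02,0],[-0.024,0,0.034,0],[-0.024,0,0.034,0],[-0.024,0,0.034,0],[-0.024,0,0.034,0]]]' >/dev/null; python3 st.py
```

```text
t 8.13 pos [0.03  0.202 0.041] q [ 1.345  0.279  2.326 -0.099  0.794  1.626] F [ 1.134 -0.466  0.771] op 0.08533417777841215
[[ 0.204  0.979  0.012]
 [ 0.946 -0.194 -0.261]
 [-0.253  0.064 -0.965]]
grasp pt [0.03  0.207 0.06 ]
```

```bash
python3 -m inch '[[[-0.031,-0.008,0.027,-0.02],[-0.031,-0.008,0.027,-0.02],[-0.031,-0.006,0.027,-0.02],[-0.031,-0.004,0.027,-0.02],[-0.031,0,0.027,-0.02],[-0.031,0,0.027,-0.02]]]' >/dev/null; python3 st.py
```

```text
t 8.63 pos [-0.032  0.152  0.064] q [ 1.56   0.255  2.325 -0.027  0.95   1.663] F [-0.112 -0.189  0.203] op 0.08541657716379374
[[ 0.086  0.996  0.018]
 [ 0.923 -0.073 -0.379]
 [-0.376  0.049 -0.925]]
grasp pt [-0.033  0.159  0.081]
```

```bash
python3 -m inch '[[[-0.03,0.003,0.028,0],[-0.03,0.003,0.028,0],[-0.03,0.003,0.028,0],[-0.03,0.003,0.028,0],[-0.03,0.003,0.028,0]]]' >/dev/null; python3 st.py
```

```text
t 9.05 pos [-0.055  0.087  0.116] q [1.679 0.106 2.325 0.008 1.172 1.752] F [ 0.305 -0.383 -0.248] op 0.08504751343631808
[[ 0.087  0.995  0.041]
 [ 0.894 -0.06  -0.444]
 [-0.439  0.075 -0.895]]
grasp pt [-0.056  0.095  0.133]
```

```bash
python3 -m inch '[[[0.028,0,-0.028,0],[0.028,0,-0.028,0],[0.028,0,-0.028,0],[0.028,0,-0.028,0],[0.007,0.0385,0.0025,0],[0.007,0.0385,0.0025,0],[0.007,0.0385,0.0025,0],[0.007,0.0385,0.0025,0],[0.007,0.0385,0.0025,0],[0.007,0.0385,0.0025,0],[0.007,0.0385,0.0025,0],[0.007,0.0385,0.0025,0],[0.007,0.0385,0.0025,0],[0.007,0.0385,0.0025,0],[0.007,0.0385,0.0025,0],[0.007,0.0385,0.0025,0],[0,0,0,0.07],[0,0,0,0.07],[0,0,0,0.07]]]' 120 >/dev/null; python3 st.py
```

```text
t 10.63 pos [0.445 0.268 0.157] q [ 0.725  0.454  1.583 -0.382  1.4    1.145] F [ 0.403  0.243 -0.349] op 0.04481368101118016
[[ 0.305  0.951  0.049]
 [ 0.858 -0.252 -0.447]
 [-0.413  0.178 -0.893]]
grasp pt [0.444 0.276 0.174]
```

Run:
```python
from h import *
np.set_printoptions(precision=3,suppress=True)
f=imaging.grab_frame("wrist")
P=pts(f,np.ones((384,512),bool));m=(P[:,2]>.015)&(P[:,2]<.055)&(P[:,0]>.36)&(P[:,0]<.52)&(P[:,1]>.08)&(P[:,1]<.34)
Q=P[m];h=Q[Q[:,2]>.03];print(len(Q),len(h))
(c,sz,a)=cv2.minAreaRect(h[:,:2].astype(np.float32));print(c,sz,a,h[:,2].max())
t=h[h[:,2]>.037];print(len(t),cv2.minAreaRect(t[:,:2].astype(np.float32)))
im=f["image"].copy()
d=np.array([.306,.952])
for k in (-.028,-.012,0,.028,.155): cv2.circle(im,tuple(int(v) for v in proj(f,[*(np.array([.457,.273])-k*d),.04 if k<.1 else .031])),3,(255,0,0),1)
cv2.imwrite("pics/e.png",im[:,:,::-1])
s=monitor.get_state();M=R.from_rotvec(s['tcp_rot']).as_matrix();g=s["eef_pos"]-.019*M[:,2]
print("delta tool",M.T@(np.array([.4605,.285,.034])-g), "d/axis",M.T@np.array([*d,0]))
```

```text
2853 2428
(0.436894953250885, 0.21186566352844238) (0.18546342849731445, 0.03267013281583786) 72.06495666503906 0.04123161241005699
1305 ((0.450226753950119, 0.2749214470386505), (0.05520103871822357, 0.01699203997850418), 73.04808807373047)
delta tool [ 0.07  -0.011  0.122] d/axis [ 0.911  0.049 -0.41 ]
```

View pics/e.png

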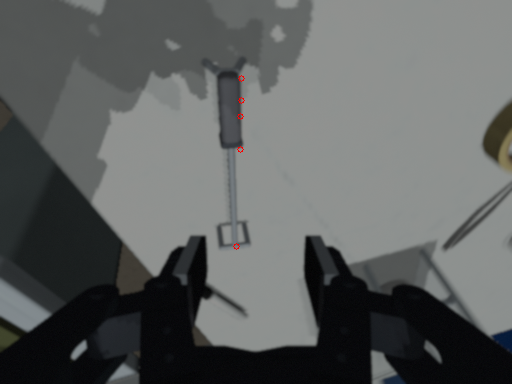

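The wrist view shows the handle at (230,110) and the crossbar at (233,233). My earlier handle estimate was about 6 mm too far in +x. I've corrected it to centre (0.450, 0.275) and am descending.

```bash
python3 -m inch '[[[0.023,-0.0062,0.01,0],[0.023,-0.0062,0.01,0],[0.023,-0.0062,0.01,0],[0,0,0.023,0],[0,0,0.023,0],[0,0,0.023,0],[0,0,0.012,0]]]' >/dev/null; python3 st.py
python3 - <<'E'
from h import *
f=imaging.grab_frame("wrist"); save(f,"f.png")
E
```

```text
t 11.27 pos [0.455 0.287 0.031] q [ 0.737  0.624  1.652 -0.406  1.173  1.251] F [ 0.219 -0.438  0.408] op 0.0452687472748239
[[ 0.304  0.951  0.056]
 [ 0.862 -0.25  -0.441]
 [-0.405  0.182 -0.896]]
grasp pt [0.454 0.295 0.048]
```

View pics/f.png

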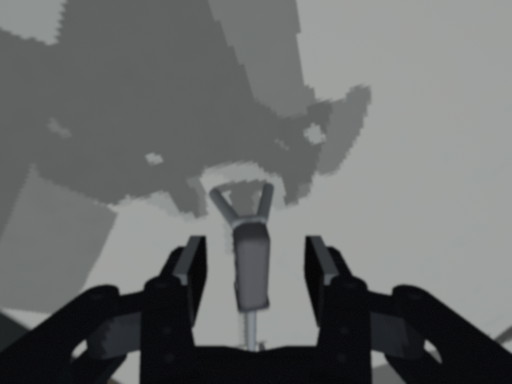

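```bash
python3 -m inch '[[[-0.003,-0.001,0.009,0],[0,0,0.008,0]]]' >/dev/null; python3 -m inch '[[[0,0,0,0],[0,0,0,0],[0,0,0,0],[0,0,0,0],[0,0,0,0]]]' 255 60; python3 st.py
```

```text
t: 11.9
eef_pos: [0.4531, 0.2765, 0.0186]
tcp_rot: [2.187, 1.621, -0.313]
ft_force: [0.2, -0.4, -0.7]
opening: 0.0155
t 11.9 pos [0.453 0.276 0.019] q [ 0.726  0.633  1.68  -0.417  1.137  1.258] F [ 0.176 -0.368 -0.695] op 0.01554348635568716
[[ 0.303  0.951  0.056]
 [ 0.862 -0.249 -0.441]
 [-0.406  0.182 -0.896]]
grasp pt [0.452 0.285 0.036]
```

```bash
python3 -m inch '[[[-0.01,0.0045,-0.022,0],[-0.01,0.0045,-0.023,0],[-0.0236,0.0335,0.0175,0],[-0.0236,0.0335,0.0175,0],[-0.0236,0.0335,0.0175,-0.08],[0,0,0,-0.08],[0,0,0,-0.07]]]' >/dev/null; python3 st.py
cat > hk.py <<'E'
from h import *
np.set_printoptions(precision=4,suppress=True)
yaw=np.deg2rad(87.43-180);X=np.array([np.cos(yaw),np.sin(yaw)]);Y=np.array([-X[1],X[0]]);F=np.array([.5615,-.0315])
def tofront(p): return np.r_[(p[:2]-F)@X,(p[:2]-F)@Y,p[2]]
# hook geometry in tool frame (at grasp): handle axis and offset are filled by measurement
E
python3 - <<'E'
from hk import *
fs=[imaging.grab_frame(n) for n in ("scene","side")]
s=monitor.get_state();M=R.from_rotvec(s['tcp_rot']).as_matrix();g=s["eef_pos"]-.019*M[:,2]
for f in fs:
    P=pts(f,np.ones((384,512),bool));Q=np.array([tofront(p) for p in P]);G=tofront(g)
    m=(abs(Q[:,1]-G[1])<.05)&(Q[:,0]>-.20)&(Q[:,0]<-.005)&(Q[:,2]>.008)&(Q[:,2]<.11)
    Q=Q[m];print(G)
    for a in np.arange(-.2,0,.02):
        k=(Q[:,0]>=a)&(Q[:,0]<a+.02)
        if k.sum(): print(round(a,3),k.sum(),"y",Q[k,1].min(),np.median(Q[k,1]),Q[k,1].max(),"z",Q[k,2].min(),np.median(Q[k,2]),Q[k,2].max(),"x",Q[k,0].max())
a=[f["image"][60:300,100:420] if i==0 else f["image"][60:300,100:420] for i,f in enumerate(fs)]
cv2.imwrite("pics/g.png",cv2.resize(np.hstack(a)[:,:,::-1],(800,300)))
E
```

```text
t 12.48 pos [0.534 0.174 0.072] q [ 0.513  0.553  1.659 -0.468  1.144  0.806] F [-0.047 -0.601 -0.973] op 0.01507943394955707
[[ 0.066  0.996  0.067]
 [ 0.9   -0.03  -0.434]
 [-0.43   0.089 -0.898]]
grasp pt [0.533 0.182 0.089]
[-0.2127 -0.0388  0.0894]
-0.2 93 y -0.045876494217222806 -0.034517427443238116 -0.02256931494331089 z 0.08007208367521101 0.09405056617634122 0.0981437280362345 x -0.18008141312728826
-0.18 28 y -0.04317258458935872 -0.037324901605757924 -0.02919290831417884 z 0.08512985638816517 0.08926559974143633 0.09733371387817191 x -0.1605770718279653
-0.16 27 y -0.040044271193671106 -0.03700344003743919 -0.03403294765578533 z 0.08489560552852271 0.0894217727791381 0.09259169007877288 x -0.14013154834068745
-0.14 24 y -0.03936776799908215 -0.03599976672927152 -0.03460177639293857 z 0.08572481733443904 0.08964778169654347 0.09261289587870736 x -0.12066933706049794
-0.12 25 y -0.03998173071915937 -0.03604769799668711 -0.03385121657483467 z 0.08695109416785063 0.08943430768491145 0.09320435658845183 x -0.1009144935580245
-0.1 23 y -0.039346896366452715 -0.03617757574758242
[... 1028 characters left out ...]
 0.08914113753485087 0.09179236272054614 x -0.1212854411024314
-0.12 21 y -0.03614466192556408 -0.033790889778785006 -0.030950258976340957 z 0.08537765455587198 0.08940537718240671 0.0913885628663772 x -0.10217196897335964
-0.1 24 y -0.036120856386500866 -0.03370373444812313 -0.030574077193041938 z 0.08667635898310411 0.08931393258519527 0.0923313035742317 x -0.0815744322648878
-0.08 25 y -0.0357002637278254 -0.03373007802611227 -0.030633384090943648 z 0.08730296825822759 0.09045171023285503 0.09223996917472299 x -0.06029244537004243
-0.06 59 y -0.049271294476148586 -0.032873078403047554 -0.01620488936776379 z 0.07706857423427294 0.09037953203677662 0.09274728399937326 x -0.04468666984348846
```

View pics/g.png

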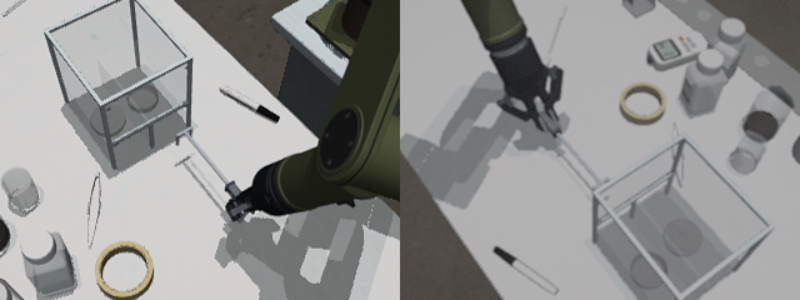

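The views show the hook held level, rod at z≈0.09, with the crossbar just in front of the right-hand slot (scene crop (185,133)). I'm lowering to pass height, aligning, and starting in.

```bash
python3 -m inch '[[[0.012,-0.006,0.025,0.03],[0,0,0,0]]]' >/dev/null; python3 st.py
cat > meas.py <<'E'
from hk import *
import sys
lo,hi=float(sys.argv[1]),float(sys.argv[2])
s=monitor.get_state();M=R.from_rotvec(s['tcp_rot']).as_matrix();g=s["eef_pos"]-.019*M[:,2];G=tofront(g);print("grasp in front frame",G)
print("X in tool",M.T@np.r_[X,0],"Y in tool",M.T@np.r_[Y,0],"Z in tool",M[2])
for n in ("scene","side"):
    f=imaging.grab_frame(n)
    P=pts(f,np.ones((384,512),bool));Q=np.array([tofront(p) for p in P])
    Q=Q[(abs(Q[:,1]+.042)<.033)&(Q[:,0]>lo)&(Q[:,0]<hi)&(Q[:,2]>.03)&(Q[:,2]<.075)]
    for a in np.arange(lo,hi,.03):
        q=Q[(Q[:,0]>=a)&(Q[:,0]<a+.03)]
        if len(q)>3: print(n,round(a,3),len(q),"y",np.r_[q[:,1].min(),np.median(q[:,1]),q[:,1].max()],"z",np.median(q[:,2]),q[:,2].max(),"xmax",q[:,0].max())
E
python3 meas.py -.16 -.01
```

```text
t 12.75 pos [0.531 0.176 0.045] q [ 0.518  0.586  1.687 -0.481  1.089  0.881] F [-1.234 -0.272 -2.374] op 0.014775221643898313
[[ 0.105  0.992  0.07 ]
 [ 0.9   -0.065 -0.432]
 [-0.424  0.108 -0.899]]
grasp pt [0.53  0.184 0.062]
grasp in front frame [-0.2138 -0.0415  0.0618]
X in tool [-0.9033  0.0204  0.4284] Y in tool [0.0648 0.9939 0.0893] Z in tool [-0.424   0.1084 -0.8991]
scene -0.16 37 y [-0.046  -0.0419 -0.0399] z 0.06072873079043173 0.06397194335100942 xmax -0.1310181066067412
scene -0.13 35 y [-0.0465 -0.0428 -0.0401] z 0.06162002438243974 0.0662126429479869 xmax -0.10011770194527801
scene -0.1 34 y [-0.0477 -0.0432 -0.0405] z 0.061634441088627534 0.06604952710929413 xmax -0.07000383466026752
scene -0.07 79 y [-0.0605 -0.0426 -0.0262] z 0.06048710394767176 0.06551731955425888 xmax -0.04974138801061178
side -0.16 32 y [-0.0404 -0.0381 -0.0347] z 0.06253765272439432 0.06522653941968848 xmax -0.13005887929800813
side -0.13 32 y [-0.0412 -0.0389 -0.035 ] z 0.06343852885258328 0.06586675994147173 xmax -0.10068532221570914
side -0.1 35 y [-0.042  -0.0391 -0.036 ] z 0.06320641715072872 0.06596186878947696 xmax -0.07032073167934633
side -0.07 43 y [-0.0555 -0.0494 -0.0312] z 0.06243855956336242 0.06656347962711939 xmax -0.04755828018089747
```

```bash
python3 -m inch '[[[-0.0316,0.0007,0.015,0],[-0.0316,0.0007,0.015,0],[-0.0316,0.0007,0.015,0],[-0.0316,0.0007,0.015,0],[0,0,0,0]]]' >/dev/null; python3 st.py; python3 meas.py -.08 .15
```

```text
t 13.27 pos [0.534 0.04  0.053] q [ 0.3    0.51   1.836 -0.576  0.925  0.76 ] F [-1.111  0.62  -2.204] op 0.014804246467455052
[[ 0.097  0.991  0.091]
 [ 0.903 -0.049 -0.427]
 [-0.419  0.124 -0.9  ]]
grasp pt [0.533 0.048 0.07 ]
grasp in front frame [-0.0786 -0.0324  0.0698]
X in tool [-0.9064  0.0047  0.4225] Y in tool [0.0565 0.9923 0.1104] Z in tool [-0.4187  0.1239 -0.8996]
scene -0.08 24 y [-0.04   -0.0261 -0.0244] z 0.07252133019930251 0.07482612315404924 xmax -0.05038536430529371
scene -0.05 32 y [-0.0409 -0.0312 -0.0232] z 0.06903659293419967 0.07465687197045812 xmax -0.021000587279129727
scene -0.02 27 y [-0.0356 -0.0324 -0.0297] z 0.0679545962108401 0.0713764243437105 xmax 0.0063427696007096815
side -0.08 137 y [-0.0506 -0.0337 -0.0097] z 0.07225908444377127 0.07499456875018928 xmax -0.05084452893576754
```

```bash
python3 -m inch '[[[0.003,-0.01,0.006,0.016],[-0.0252,-0.0013,0.0135,0.004],[-0.0252,-0.0013,0.0135,0.004],[0,0,0,0]]]' >/dev/null; python3 st.py; python3 meas.py -.08 .17
```

```text
t 13.7 pos [ 0.528 -0.005  0.044] q [ 0.216  0.498  1.906 -0.629  0.824  0.767] F [-1.107 -0.001 -2.32 ] op 0.015035341464768984
[[ 0.12   0.987  0.11 ]
 [ 0.906 -0.064 -0.418]
 [-0.405  0.15  -0.902]]
grasp pt [0.526 0.003 0.061]
grasp in front frame [-0.0327 -0.0367  0.0607]
X in tool [-0.9108  0.0194  0.4125] Y in tool [0.0793 0.9885 0.1285] Z in tool [-0.4053  0.1498 -0.9019]
scene -0.08 63 y [-0.0464 -0.0331 -0.0172] z 0.05130321046015196 0.06604205787665895 xmax -0.05003909917881357
scene -0.05 16 y [-0.0309 -0.0265 -0.0204] z 0.05563196418908911 0.06456553584046731 xmax -0.03655782274263229
scene -0.02 57 y [-0.0459 -0.035  -0.0112] z 0.06518959479996589 0.07490184236884012 xmax 0.008991079962642395
```

```bash
python3 -m inch '[[[-0.0115,-0.004,0.0057,0],[0,0,0,0]]]' >/dev/null; python3 st.py
python3 - <<'E'
from hk import *
s=monitor.get_state();M=R.from_rotvec(s['tcp_rot']).as_matrix();g=s["eef_pos"]-.019*M[:,2];print(tofront(g))
f=imaging.grab_frame("scene");h=imaging.grab_frame("side")
a=cv2.resize(f["image"][80:200,150:270],(600,600),interpolation=cv2.INTER_CUBIC);b=cv2.resize(h["image"][190:330,230:370],(600,600),interpolation=cv2.INTER_CUBIC)
cv2.imwrite("pics/i.png",cv2.resize(np.hstack([a,b])[:,:,::-1],(800,400)))
E
```

```text
t 13.97 pos [ 0.528 -0.012  0.043] q [ 0.2    0.493  1.918 -0.639  0.802  0.762] F [-1.293  1.133 -0.661] op 0.01501318124249426
[[ 0.119  0.986  0.118]
 [ 0.908 -0.06  -0.414]
 [-0.401  0.157 -0.903]]
grasp pt [ 0.526 -0.005  0.061]
[-0.0252 -0.0368  0.0606]
```

View pics/i.png

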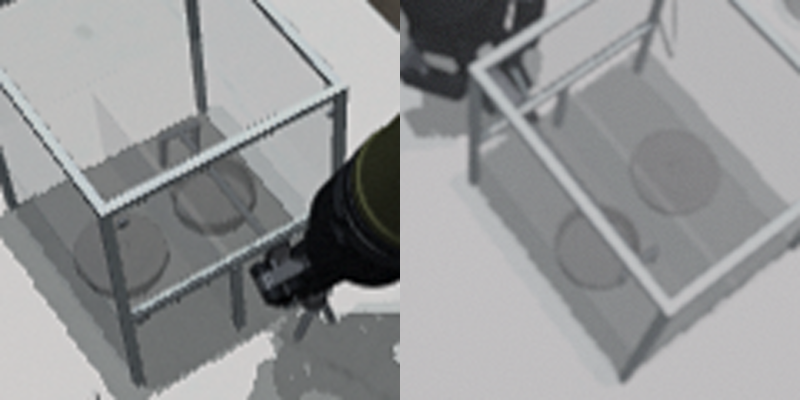

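```bash
python3 -m inch '[[[-0.0065,-0.004,0.003,0],[-0.003,-0.003,0.002,0],[0,0,0,0]]]' >/dev/null; python3 st.py
python3 - <<'E'
from hk import *
s=monitor.get_state();M=R.from_rotvec(s['tcp_rot']).as_matrix();g=s["eef_pos"]-.019*M[:,2];G=tofront(g);print(G)
print("X in tool",M.T@np.r_[X,0],"Y in tool",M.T@np.r_[Y,0],"Z in tool",M[2])
f=imaging.grab_frame("scene");h=imaging.grab_frame("side")
o=[]
for fr,(a,b,c,d) in ((f,(150,80,270,200)),(h,(230,190,370,330))):
    k=600/(c-a);im=cv2.resize(fr["image"][b:d,a:c],(600,600),interpolation=cv2.INTER_CUBIC)[:,:,::-1].copy()
    for dx in (.162,):
      for yy in (-.014,.014):
        q=[(proj(fr,[*(F+X*(G[0]+dx)+Y*(G[1]+yy)),G[2]+z])-[a,b])*k for z in (0,-.031)]
        cv2.line(im,*[tuple(int(v) for v in p) for p in q],(0,0,255),1)
    o.append(im)
cv2.imwrite("pics/j.png",cv2.resize(np.hstack(o),(800,400)))
E
```

```text
t 14.32 pos [ 0.523 -0.021  0.042] q [ 0.184  0.488  1.94  -0.654  0.778  0.765] F [ 0.16  -0.231 -1.217] op 0.01500933977201881
[[ 0.118  0.985  0.123]
 [ 0.91  -0.057 -0.411]
 [-0.398  0.161 -0.903]]
grasp pt [ 0.521 -0.013  0.059]
[-0.0167 -0.0416  0.059 ]
X in tool [-0.9141  0.013   0.4053] Y in tool [0.0769 0.9869 0.1418] Z in tool [-0.3982  0.1608 -0.9031]
```

View pics/j.png

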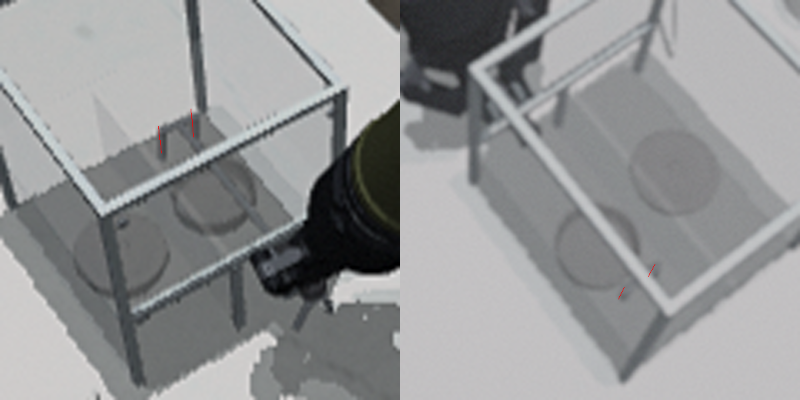

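Both views show the tines (scene crop (163,145), (196,125)) clear of the open dish's rear rim. Lowering now.

```bash
python3 -m inch '[[[0.005,-0.002,0.012,0],[0.005,-0.002,0.012,0],[0,0,0,0]]]' >/dev/null
cat > g.py <<'E'
from hk import *
s=monitor.get_state();M=R.from_rotvec(s['tcp_rot']).as_matrix();g=s["eef_pos"]-.019*M[:,2]
print("t",s["t"],"grasp",tofront(g),"F",np.array(s["ft_force"]),"op",s["opening"])
print("X in tool",M.T@np.r_[X,0],"Y",M.T@np.r_[Y,0],"Z",M[2])
E
python3 g.py
```

```text
t 14.6667 grasp [-0.0169 -0.0375  0.0355] F [-1.0381 -0.9076  2.3595] op 0.0150632251282343
X in tool [-0.914   0.0115  0.4055] Y [0.079  0.9855 0.1501] Z [-0.3979  0.1692 -0.9017]
```

```bash
python3 -m inch '[[[0.0175,-0.003,-0.009,0],[0.0175,-0.001,-0.009,0],[0.0175,0,-0.009,0]]]' >/dev/null; python3 g.py
```

```text
t 14.9167 grasp [-0.0735 -0.0422  0.0384] F [-1.0888  1.2855 -1.0047] op 0.015001874004707849
X in tool [-0.9124  0.0167  0.409 ] Y [0.0835 0.9858 0.146 ] Z [-0.4007  0.1673 -0.9008]
```

```bash
python3 -m inch '[[[0.0185,0.0005,-0.0075,0],[0.0185,0.0005,-0.0075,0],[0.0185,0.0005,-0.0075,0]]]' >/dev/null; python3 g.py;  python3 - <<'E'
from hk import *
f=imaging.grab_frame("scene")
cv2.imwrite("pics/l.png",cv2.resize(f["image"][80:240,150:330],(720,640),interpolation=cv2.INTER_CUBIC)[:,:,::-1][:600])
E
```

```text
t 15.1667 grasp [-0.1355 -0.0394  0.0371] F [ 0.8861 -0.5101 -0.594 ] op 0.015203148035061056
X in tool [-0.9122  0.0178  0.4095] Y [0.0846 0.9857 0.1458] Z [-0.401   0.1676 -0.9006]
```

View pics/l.png

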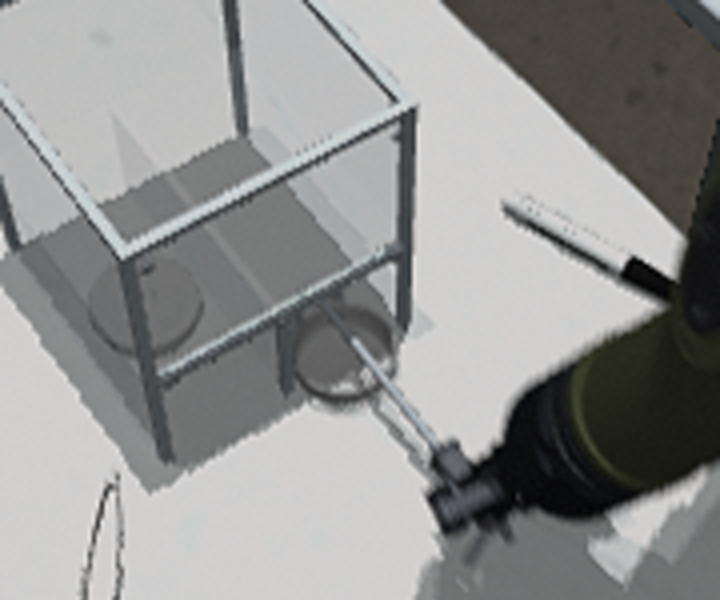

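The dish is coming out (at (345,355)), half through the slot. Continuing the drag.

```bash
python3 -m inch '[[[0.0185,-0.0005,-0.0078,0],[0.0185,-0.0005,-0.0078,0],[0.0185,-0.0005,-0.0078,0],[0.0185,-0.0005,-0.0078,0],[0.0185,-0.0005,-0.0078,0],[0,0,0,0]]]' >/dev/null; python3 g.py;  python3 - <<'E'
from hk import *
for n in ("scene","side"):
    f=imaging.grab_frame(n)
    for r in spotter.masks_of("open_dish_center",f)[:2]:
        Q=np.array([tofront(p) for p in pts(f,r["pixels"])]);print(n,r["p"],r["pixel"],np.percentile(Q,5,0),np.percentile(Q,95,0))
    Q=np.array([tofront(p) for p in pts(f,np.ones((384,512),bool))])
    q=Q[(Q[:,0]<.0)&(Q[:,0]>-.17)&(abs(Q[:,1]+.042)<.06)&(Q[:,2]>.012)&(Q[:,2]<.026)];print(len(q),q.min(0),q.max(0))
E
```

```text
t 15.7167 grasp [-0.2417 -0.0381  0.0361] F [ 0.7773  0.3992 -1.1771] op 0.015220338261526807
X in tool [-0.9105  0.0126  0.4134] Y [0.0816 0.9854 0.1497] Z [-0.4055  0.17   -0.8982]
scene 0.69 [263.3, 204.7] [-0.1396 -0.0664 -0.0005] [-0.086  -0.0107  0.0213]
172 [-0.1465 -0.0878  0.0122] [-0.      0.0012  0.026 ]
side 0.84 [242.7, 201.1] [-0.1411 -0.0586 -0.001 ] [-0.0945 -0.0058  0.0319]
side 0.6 [220.3, 167.9] [-0.2485 -0.0462  0.0267] [-0.0733 -0.0266  0.0432]
123 [-0.1439 -0.065   0.0121] [-0.0721 -0.0025  0.0241]
```

```bash
python3 -m inch '[[[-0.0045,0,0.002,0],[-0.0085,0.0035,-0.019,0],[-0.0101,0.0043,-0.0225,0],[-0.0101,0.0043,-0.0225,0],[0.0131,-0.0231,-0.0103,0],[0.0131,-0.0231,-0.0103,0],[0.0131,-0.0231,-0.0103,0],[0.0131,-0.0231,-0.0103,0],[0,0,0,0]]]' >/dev/null; python3 g.py; python3 st.py
```

```text
t 16.6667 grasp [-0.2844 -0.1366  0.1084] F [ 0.7129  0.6439 -1.3803] op 0.015208893727042401
X in tool [-0.9045  0.0333  0.4251] Y [0.0971 0.9868 0.1293] Z [-0.4152  0.1582 -0.8959]
t 16.67 pos [0.44  0.251 0.091] q [ 0.726  0.491  1.728 -0.441  1.182  1.062] F [ 0.713  0.644 -1.38 ] op 0.015208893727042401
[[ 0.138  0.984  0.11 ]
 [ 0.899 -0.077 -0.43 ]
 [-0.415  0.158 -0.896]]
grasp pt [0.438 0.259 0.108]
```

```bash
python3 -m inch '[[[0.0094,-0.0036,0.0203,0]]]' >/dev/null
python3 - <<'E'
from hk import *
f=imaging.grab_frame("side")
print(ray(f,(175,258),0),ray(f,(226,294),0))
E
python3 g.py
```

```text
[0.3332 0.07   0.    ] [ 0.3746 -0.0643  0.    ]
t 16.8 grasp [-0.283  -0.1385  0.0831] F [-1.1688 -0.6907 -3.943 ] op 0.01518044950227386
X in tool [-0.9042  0.0334  0.4258] Y [0.0962 0.9873 0.1268] Z [-0.4162  0.1556 -0.8959]
```

Pen is well clear. Lowering.

```bash
python3 -m inch '[[[0.0085,-0.003,0.0185,0],[0.0085,-0.003,0.0185,0],[0,0,0,0]]]' >/dev/null; python3 g.py
```

```text
t 17.05 grasp [-0.2778 -0.1387  0.0404] F [ 0.0109 -0.2233 -1.0315] op 0.015082310892148305
X in tool [-0.9023  0.0352  0.4297] Y [0.097  0.9877 0.1228] Z [-0.4201  0.1525 -0.8946]
```

```bash
python3 -m inch '[[[0.0017,-0.0006,0.0036,0],[0,0,0,0]]]' >/dev/null; python3 g.py
```

```text
t 17.2167 grasp [-0.2749 -0.1384  0.0365] F [-0.1756  0.751  -1.0705] op 0.014655042171296172
X in tool [-0.9006  0.0368  0.4331] Y [0.0981 0.9879 0.12  ] Z [-0.4234  0.1505 -0.8933]
```

```bash
python3 -m inch '[[[0.0005,0,0.0012,0],[0,0,0,0]]]' 254 20 >/dev/null; python3 g.py; python3 -m inch '[[[0,0,0,0],[0,0,0,0],[0,0,0,0],[0,0,0,0],[0,0,0,0]]]' 120 20; python3 -m inch '[[[0,0,-0.02,0],[0,0,-0.035,0],[0,0,-0.04,0],[0,0,-0.04,0],[0,0,-0.04,0],[0,0,0,0],[0,0,0,0]]]'
python3 - <<'E'
from hk import *
fs=[imaging.grab_frame(n) for n in ("scene","side")]
for f in fs:
    P=pts(f,np.ones((384,512),bool));m=(P[:,2]>.028)&(P[:,2]<.055)&(P[:,0]>.36)&(P[:,0]<.49)&(P[:,1]>.06)&(P[:,1]<.32)
    h=P[m];print(cv2.minAreaRect(h[:,:2].astype(np.float32)))
    for a in np.arange(.08,.3,.03):
        q=h[(h[:,1]>=a)&(h[:,1]<a+.03)]
        if len(q):print(round(a,2),len(q),np.median(q,0),q[:,2].max())
    for t in("open_dish_center","lidded_dish_center"):
        for r in spotter.masks_of(t,f)[:1]:
            Q=np.array([tofront(p) for p in pts(f,r["pixels"])]);print(t,r["p"],r["pixel"],np.percentile(Q,5,0),np.percentile(Q,95,0))
cv2.imwrite("pics/z.png",cv2.resize(np.hstack([f["image"][60:300,130:430] for f in fs])[:,:,::-1],(800,320)))
E
```

```text
t 17.3833 grasp [-0.2744 -0.1372  0.0367] F [-0.2252  0.0629 -1.0394] op 0.014718672903778757
X in tool [-0.9007  0.0385  0.4326] Y [0.1    0.9877 0.1204] Z [-0.4227  0.1517 -0.8935]
t: 17.8
eef_pos: [0.4404, 0.2409, 0.0224]
tcp_rot: [2.031, 1.803, -0.302]
ft_force: [-0.1, 0.9, 0.4]
opening: 0.0451
t: 18.38
eef_pos: [0.4191, 0.3189, 0.1843]
tcp_rot: [2.03, 1.805, -0.314]
ft_force: [-0.3, -0.3, -1.0]
opening: 0.0452
((0.4314979314804077, 0.17610710859298706), (0.1869540512561798, 0.03190375491976738), 87.96134185791016)
0.08 59 [0.4299 0.0887 0.0331] 0.03725081138112463
0.11 30 [0.432  0.1236 0.0332] 0.038119665872618946
0.14 37 [0.4344 0.1553 0.0339] 0.037621658300746486
0.17 34 [0.4362 0.1857 0.033 ] 0.03714261242183581
0.2 82 [0.4396 0.2196 0.0384] 0.04548325373142448
0.23 120 [0.4437 0.2449 0.0391] 0.04453096684035174
0.26 40 [0.444  0.2653 0.039 ] 0.042194690105237465
open_dish_center 0.73 [265.5, 204.9] [-0.1419 -0.0665 -0.0008] [-0.0857 -0.0133  0.0215]
lidded_dish_center 0.69 [196.1, 118.1] [-0.0012 -0.0829  0.0389] [0.1848 0.0857 0.2   ]
((0.44145187735557556, 0.17268753051757812), (0.1853378266096115, 0.031733524054288864), 82.65119934082031)
0.08 65 [0.4318 0.086  0.0328] 0.03672936161647111
0.11 30 [0.4336 0.1245 0.0334] 0.035313907050744775
0.14 29 [0.4362 0.1556 0.033 ] 0.03620557078595177
0.17 27 [0.4388 0.1847 0.0332] 0.03574327699875035
0.2 73 [0.4403 0.2148 0.0383] 0.04355244172741701
0.23 73 [0.442  0.2449 0.0387] 0.042864660589728154
0.26 13 [0.4434 0.262  0.0385] 0.04030293713025501
open_dish_center 0.62 [240.9, 202.2] [-0.1417 -0.0587 -0.0009] [-0.0871 -0.0062  0.0202]
lidded_dish_center 0.52 [243.8, 201.5] [-0.1416 -0.058  -0.0009] [-0.0859 -0.0056  0.02  ]
```

View pics/z.png

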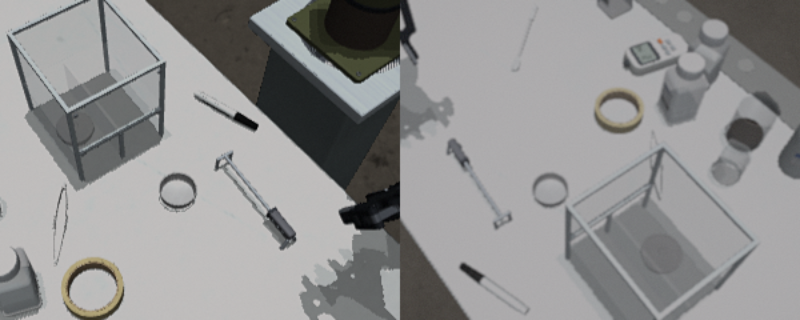

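The open dish stands upright in front of the box (scene crop (178,190)). The lidded dish is still in its slot (75,125). The hook stands level, rod at z≈0.033 along its whole length, and the gripper is clear. Handing in.

```bash
python3 -c "
from rig import job
print(job.close_job())"
```

```text
the job is handed in; nothing more can be done
None
```

The job is handed in at about 18.5 s of the 43 s allowed. The open dish stands upright on the bench in front of the box, and the hook stands on its feet outside it.

**What I did**
- **Lean:** the moves can't tilt the tool directly, so I pushed it against the arm's inner reach limit until it leaned back about 26 degrees. That is less than the suggested 40, but no contact with the box showed in the readings.
- **Hook and dish:** I gripped the hook handle, passed the tines over the open dish and dropped them behind it. I then dragged the dish out through the slot, moving it only with the hook.
- **Finish:** I lifted the hook clear, set it down to the side, let go and backed the gripper off.

**Last checks**
- **Open dish:** it spans about 80 to 145 mm in front of the box, with its rim at about 21 mm, so it is fully out and upright.
- **Hook:** its rod is level at about 33 mm along its whole length and the handle top is at about 40 mm, which fits a hook standing on its tines and feet.
- **Lidded dish:** it still shows in its slot in both pictures. The network did not find it; its two answers were the box and the open dish, so this rests on the pictures alone.
- **Forces:** the wrist force was below about 5 N at every reading I took, though I only read it at the end of moves.

**Where things were off**
- The first handle estimate was about 6 mm out; I corrected it from the wrist camera before gripping.
- While I was building up the lean, the tool tip once drifted over the robot's own base. I saw no contact force and moved it out.

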